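# Uncap the red glaze canister, whichever way it unscrews

### The job

Take the screw cap off the red glaze canister. Nobody remembers which way its quarter-turn thread is cut, so try turning it one way and, if it soon stops, the other way; do not rip it out by force while it is still locked. Finish with the gripper still holding the cap, upright, straight over the canister with about 10 cm of air beneath it, and leave the cream canister's cap, the dark pot, the glaze jar and the wooden spatula where they are.

Things in the scene. Friction and masses are not known exactly. Their poses are not given: they have to be found in the camera images.
- caddy: Fixed bare-steel tray, 130 x 280 mm, floor 6 mm thick, side rims 28 mm and end rims 46 mm high, holding the two canisters side by side, 65 mm either side of its centre along its own y. Origin: centre of its underside on the bench, z up. Turned up to 0.4 rad; it cannot move.
- canister_red: Fixed round red canister with a white band, 76 mm in diameter, in either bay of the caddy. Origin: centre of its underside, 6 mm above the bench; z up; x and y parallel to the caddy's. Above the 78 mm high body come a sloping shoulder and a bare aluminium neck 52 mm in diameter, its flat top 120 mm above the origin. It cannot move or turn.
- neck_red (a point): Centre of the flat top of the red canister's neck, 126 mm above the bench. Inside, a slotted roof locks the cap. Closed, as at the start, the cap (its x along the canister's x within 0.05 rad) rises only about 2 mm. Which way the thread opens, clockwise or counter-clockwise from above, differs from run to run and cannot be seen.
- cap_red_bar (a point): Centre of the yellow bar (34 x 5 mm) on top of the red canister's cap, 39 mm above the cap's origin; the bar runs along the cap's x. In the opening direction the cap turns almost without friction to a firm stop at about 72 degrees; there, or up to 12 degrees short of it, it lifts straight out. In the other direction it stops firmly after about 12 degrees.
- cap_red: Loose black ribbed round cap of the red canister, 44 mm in diameter, 38 mm high, 50 to 100 g. Origin: centre of the round part's underside, on the neck's top when closed; z up. Grasp across it from above at any yaw, fingertips 3 mm or more above the neck; at a stop the fingers slip round it. A stem with a crossbar reaches 16 mm below: clear once raised 16 mm. Sideways play 2 mm.
- cap_cream: Loose cap of the cream canister, same as the red one's: to be left alone.
- pot: Bystander: loose dark pot, 90 mm across its mouth, 80 mm high, open upwards. Origin: centre of its underside.
- glaze_jar: Bystander: loose blue jar with a white lid, 60 mm in diameter, 75 mm high. Origin: centre of its underside.
- tool: Bystander: loose spatula with a wooden handle, 170 mm long, lying flat beyond the caddy. Origin: in its underside; x along it.
Not all that is in view belongs to the job. What is shaped like the cap_red but green, orange or turquoise is not meant.

How it is judged:
By the outcome, as a careful person would: the job done as asked, in the order asked, and still so for the second after the job is handed in, while the arm keeps its last pose, push and grip.
It also fails if it takes over 51 s, if anything falls off the work surface, if the arm or the gripper's body presses on something with over 40 N, if the wrist force passes 120 N, or if a joint passes its speed limit or range.

### The arm

A 7-joint arm with a two-finger parallel gripper is mounted at the origin on the work surface. World frame = base frame: x ahead of the robot, y to its left, z up, the work surface at z = 0. Lengths are in mm, angles in rad, forces in N, time in s.
With the tool pointing down it reaches from about 425 to 1025 mm from the base axis. Payload 9.4 kg.
Tool frame: the origin (TCP) lies where the fingers leave the gripper's body, on its centre line; the fingertips stand 84 mm ahead of it and the grasp point (between the pads) lies 65 mm ahead of it; z points along the fingers, x is the direction in which the jaws open and shut, and the axes are right-handed (so a half turn about z gives the same grasp; the last joint's range is limited). The gripper opens to 93 mm and grips with 3 to 60 N. Pads are 15 mm wide; open, the fingers measure 128 mm over their backs; the gripper's body (75 mm by 188 mm) begins 65 mm behind the grasp point.
Start: joints at [1.102, 0.599, -0.003, 1.599, 0.002, 0.943, -0.08], TCP at [276.837, -670.064, 302.718] pointing down, gripper open.
Joint ranges: [-2.57, 2.57], [-0.35, 1.97], [-1.29, 1.29], [0.11, 2.56], [-1.05, 4.19], [0.11, 1.86], [-2.63, 2.63]. Speed limits (rad/s): [2.22, 2.22, 3.01, 3.01, 3.14, 3.14, 3.14].

### API

Orientations are given as a 3x3 rotation matrix whose columns are the frame's x, y, z axes.
In Python, from bench import robot gives the robot as it stands. The module is installed in compiled form; this text tells all that it offers.
- The arm moves only by the tool jog_arm, never from a script. Its argument "targets" is a list of rows, each a list of 7 numbers: the shift along the tool's x, y, z in cm, then the turn, a rotation vector about the tool's x, y, z in degrees, then the opening, from -1 (shut) to 1 (fully open). In form: [[dx, dy, dz, wx, wy, wz, gripper], ...]. A call has 1 to 10 rows; each row shifts and turns the commanded pose from where the row before left it, along the tool's axes as they then stand; what a row does not reach is not made up. A row lasts 1/10 s, in which the tool goes at most 50 mm and 8.59 degrees, less where a joint would pass 70% of its speed; a pose out of reach is approached as far as the arm can. A call is refused whole if a number of a shift passes 5 or a number of a turn 8.59, either way. A call with a gripper value outside its range is refused whole. The fingers move at their own pace and stop on an object; "newtons" is the grip in N (left out, the last holds). Time passes only in rows, so rows that do not move let the fingers close. It gives the time, the measured TCP pose, the force and the opening at its end, in the units of the state.
- robot.get_obs(): the state, without advancing time (a new reading comes with each control period).
- robot.grab_frame(name): name is "side" or "top" or "wrist"; returns the picture (384x512x3 uint8, red, green, blue); there is no depth.
- robot.get_calibration(name): a dict with "K" (3x3 intrinsics, pixels), "k1" (the pictures are not rectified: a ray, as slopes to the right and down, at radius r is drawn at 1 + k1 r^2 times it, then the intrinsics apply), "extrinsics" (4x4, takes a point from camera to world coordinates). Camera axes: x right, y down, z forward; pixel columns grow to the right and rows downward; lengths in mm; the calibration is good to about 2 mm. A picture is of the moment at which its call begins: read the wrist's pose just before it. get_calibration takes no time and is no camera call; for the wrist camera it gives the pose at the moment of the call.
- robot.sign_off(): hands the job in, once; it reports no verdict.
The state is a dict: "time_s": time; "qpos": joint angles; "qvel": joint speeds; "joint_torque": joint torques, N m; "tool_pos": TCP position; "eef_rot": TCP orientation; "ft_force": force on the tool from outside, world axes, zero at the start; "torque": the same for the moment, N m; "width": finger opening in mm.
Only numpy, scipy, OpenCV 4.12 (cv2) and the standard library are available. Lean on these libraries where they do the work, as an engineer would, in place of code of your own. Each camera call takes 0.05 s, during which the arm holds its last target. There are 200 camera calls.

## Working session

There is one attempt and no reset: what is moved stays moved. The work goes in short steps, Python scripts to look and compute and a tool call to move; the robot and the scene stay as the last step left them, time stands still between calls to the robot, and variables do not carry over. Pictures are saved under pics/ and viewed, about 8 in all and at most 12, crops included, and the job is handed in when it is done.

Besides the shell and the picture viewer there is one more tool, called as name(argument=value, ...) on one line, values as JSON. jog_arm: Moves the arm, as the interface text tells. Its arguments: {"type":"object","properties":{"targets":{"type":"array","items":{"type":"array","items":{"type":"number"}}},"newtons":{"type":"number"}},"required":["targets"]}

```bash
mkdir -p pics; cat > h.py <<'E'
import numpy as np, cv2
from bench import robot
def snap(n,f,crop=None,s=1):
    im=robot.grab_frame(n)[:,:,::-1].copy()
    cv2.imwrite('pics/raw_'+f,im)
    return im
def ray(c,u,v):
    K=np.array(c['K']);E=np.array(c['extrinsics'])
    p=cv2.undistortPoints(np.array([[[u,v]]],float),K,np.array([c['k1'],0,0,0.]))[0,0]
    d=E[:3,:3]@np.array([p[0],p[1],1]);return E[:3,3],d
def atz(c,u,v,z):
    o,d=ray(c,u,v);return o+d*(z-o[2])/d[2]
def proj(c,P):
    E=np.linalg.inv(np.array(c['extrinsics']));q=E[:3,:3]@np.array(P,float)+E[:3,3]
    x=q[:2]/q[2];x=x*(1+c['k1']*(x@x));K=np.array(c['K']);return K[:2,:2]@x+K[:2,2]
E
python3 - <<'E'
from h import *
a=snap('top','t0.png');b=snap('side','s0.png')
cv2.imwrite('pics/top0.png',cv2.resize(a,(768,576),interpolation=cv2.INTER_CUBIC));cv2.imwrite('pics/side0.png',cv2.resize(b,(768,576)))
o=robot.get_obs();print({k:np.round(o[k],3) for k in ['time_s','tool_pos','eef_rot','width','ft_force']})
for n in('top','side'):print(np.round(robot.get_calibration(n)['extrinsics'],2))
E
```

```text
{'time_s': np.float64(0.1), 'tool_pos': array([ 276.715, -669.769,  301.913]), 'eef_rot': array([[ 0.382, -0.924, -0.001],
       [-0.924, -0.382,  0.001],
       [-0.001,  0.   , -1.   ]]), 'width': np.float64(93.035), 'ft_force': array([ 0.449, -1.012, -0.164])}
[[-1.00000e-02 -9.90000e-01  1.10000e-01  5.09280e+02]
 [-1.00000e+00  1.00000e-02  1.00000e-02 -1.12100e+01]
 [-1.00000e-02 -1.10000e-01 -9.90000e-01  1.30532e+03]
 [ 0.00000e+00  0.00000e+00  0.00000e+00  1.00000e+00]]
[[-8.4000e-01 -4.2000e-01  3.5000e-01  2.5622e+02]
 [-5.4000e-01  6.7000e-01 -5.1000e-01  5.8085e+02]
 [-2.0000e-02 -6.2000e-01 -7.9000e-01  9.7042e+02]
 [ 0.0000e+00  0.0000e+00  0.0000e+00  1.0000e+00]]
```

View pics/top0.png

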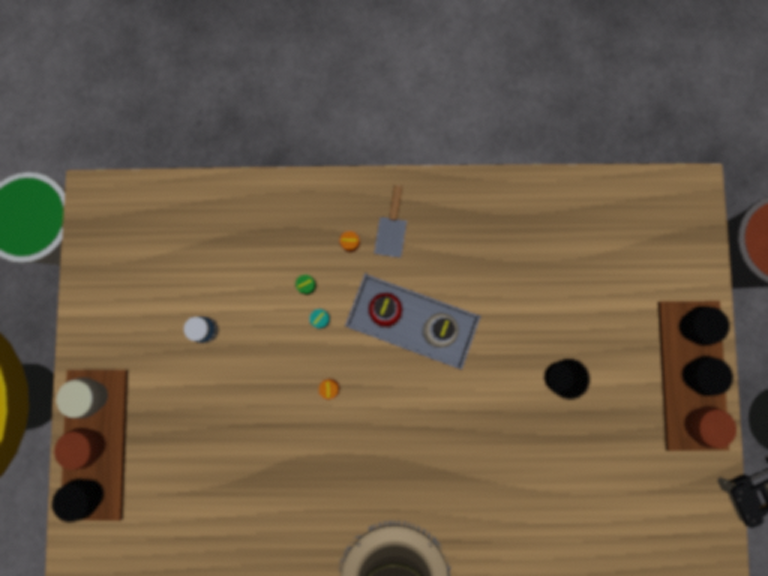

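View pics/side0.png

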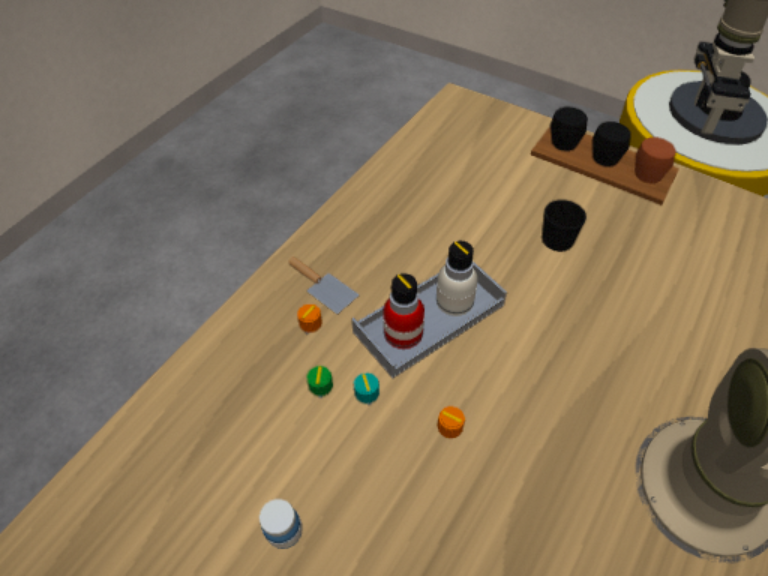

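Candidates for the wanted cap, in top-view pixels (768-wide picture):
- black cap on the red canister (384,307)
- black cap on the cream canister (445,328)
- loose decoys: green (306,285), turquoise (320,319), orange (349,241) and orange (329,389)

I choose the one at (384,307), since the red body surrounds it in both views.

```bash
python3 - <<'E'
from h import *
a=cv2.imread('pics/raw_t0.png')[180:250,220:330];b=cv2.imread('pics/raw_s0.png')[150:240,225:345]
A=cv2.resize(a,None,fx=7,fy=7,interpolation=cv2.INTER_CUBIC)[:, :400];B=cv2.resize(b,None,fx=5,fy=5,interpolation=cv2.INTER_CUBIC)[:,:400]
h=490;cv2.imwrite('pics/crop0.png',np.hstack([A[:450],B[:450]]))
t,s=robot.get_calibration('top'),robot.get_calibration('side')
p=atz(t,384/1.5,307/1.5,171);q=atz(s,404/1.5,282/1.5,171);print(p,q)
y=atz(t,445/1.5,328/1.5,171);d=y-p;print(y,np.degrees(np.arctan2(d[1],d[0])),np.linalg.norm(d))
E
```

```text
[597.92325049  13.40635463 171.        ] [596.0312862   20.56148163 171.        ]
[ 554.4871919  -109.79550726  171.        ] -109.42061608379343 130.63456647255964
```

View pics/crop0.png

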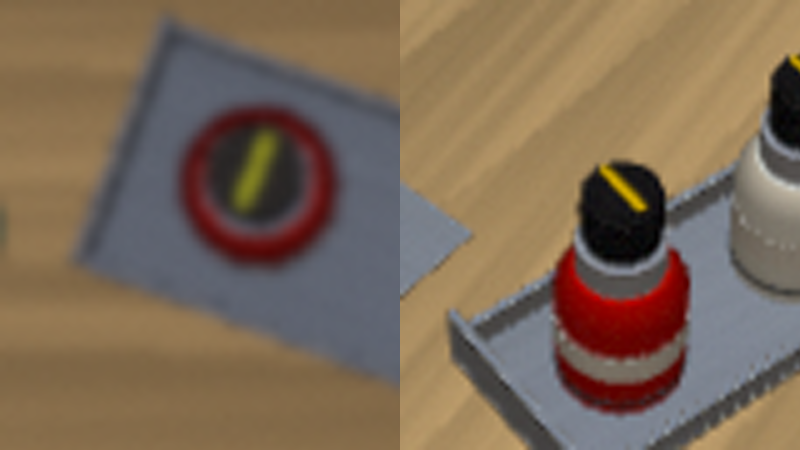

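```bash
python3 - <<'E'
from h import *
t,s=robot.get_calibration('top'),robot.get_calibration('side')
print(atz(t,256.4,204.3,165),atz(s,269.4,187.4,165))
E
```

```text
[599.51084613  12.30478733 165.        ] [599.49372759  14.55700798 165.        ]
```

jog_arm(targets=[[0,0,0,0,0,-8.45,1],[0,0,0,0,0,-8.45,1],[0,0,0,0,0,-8.45,1],[0,0,0,0,0,-8.45,1],[0,0,0,0,0,-8.45,1],[0,0,0,0,0,-8.45,1],[0,0,0,0,0,-8.45,1],[0,0,0,0,0,-8.45,1],[0,0,0,0,0,0,1]], newtons=20)

```text
time_s: 1.0
tool_pos: [276.4, -670.0, 302.1]
eef_rot: [[1.0, 0.003, -0.0], [0.003, -1.0, 0.001], [-0.0, -0.001, -1.0]]
ft_force: [0.2, 0.5, -0.2]
width: 93.0
```

jog_arm(targets=[[2.0,-4.27,0,0,0,0,1],[2.0,-4.27,0,0,0,0,1],[2.0,-4.27,0,0,0,0,1],[2.0,-4.27,0,0,0,0,1],[2.0,-4.27,0,0,0,0,1],[2.0,-4.27,0,0,0,0,1],[2.0,-4.27,0,0,0,0,1],[2.0,-4.27,0,0,0,0,1],[2.0,-4.27,0,0,0,0,1],[2.0,-4.27,0,0,0,0,1]])

```text
time_s: 2.0
tool_pos: [476.9, -241.1, 302.8]
eef_rot: [[1.0, -0.005, 0.0], [-0.005, -1.0, -0.0], [0.0, 0.0, -1.0]]
ft_force: [0.1, -0.1, 0.6]
width: 93.1
```

jog_arm(targets=[[2.0,-4.27,0,0,0,0,1],[2.0,-4.27,0,0,0,0,1],[2.0,-4.27,0,0,0,0,1],[2.0,-4.27,0,0,0,0,1],[2.0,-4.27,0,0,0,0,1],[2.0,-4.27,0,0,0,0,1],[0,0,0,0,0,0,1],[0,0,0,0,0,0,1]])

```text
time_s: 2.8
tool_pos: [596.2, 14.8, 302.3]
eef_rot: [[1.0, 0.0, -0.001], [0.0, -1.0, 0.0], [-0.001, -0.0, -1.0]]
ft_force: [-1.2, -0.2, -0.6]
width: 93.0
```

```bash
python3 - <<'E'
from h import *
c=robot.get_calibration('wrist');a=snap('wrist','w0.png')
cv2.imwrite('pics/w0.png',cv2.resize(a,(768,576)))
np.save('w0.npy',c,allow_pickle=True)
o=robot.get_obs();print(o['time_s'],o['tool_pos'],np.round(o['qpos'],3),np.round(c['extrinsics'],2), proj(c,[599.5,13.4,165])*1.5)
E
```

```text
2.85 [595.89093656  13.12871638 302.30884853] [ 0.161  0.471 -0.399  1.885  0.241  0.833 -0.364] [[ 1.0000e+00  0.0000e+00 -0.0000e+00  5.9666e+02]
 [ 0.0000e+00 -9.7000e-01 -2.5000e-01  8.1870e+01]
 [-0.0000e+00  2.5000e-01 -9.7000e-01  3.8460e+02]
 [ 0.0000e+00  0.0000e+00  0.0000e+00  1.0000e+00]] [387.63472661 311.81864171]
```

View pics/w0.png

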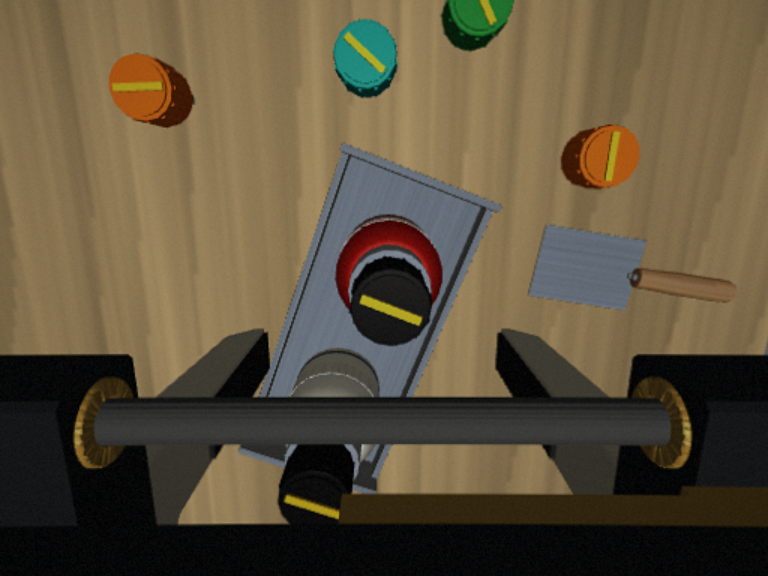

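The wrist view confirms the black cap on the red canister, bar at (390,309), within 2 mm of the estimate. Next I descend and close.

jog_arm(targets=[[0.4,0,1.2,0,0,0,1],[0,0,1.8,0,0,0,1],[0,0,1.8,0,0,0,1],[0,0,1.8,0,0,0,1],[0,0,1.2,0,0,0,1],[0,0,0.8,0,0,0,1],[0,0,0,0,0,0,1]])

```text
time_s: 3.55
tool_pos: [599.8, 12.7, 215.6]
eef_rot: [[1.0, -0.0, -0.002], [-0.0, -1.0, -0.0], [-0.002, 0.0, -1.0]]
ft_force: [0.1, 0.5, -0.4]
width: 92.8
```

jog_arm(targets=[[0,0,0,0,0,0,-1],[0,0,0,0,0,0,-1],[0,0,0,0,0,0,-1],[0,0,0,0,0,0,-1],[0,0,0,0,0,0,-1],[0,0,0,0,0,0,-1],[0,0,0,0,0,0,-1],[0,0,0,0,0,0,-1]], newtons=15)

```text
time_s: 4.35
tool_pos: [600.3, 13.5, 216.8]
eef_rot: [[1.0, 0.001, 0.0], [0.001, -1.0, 0.0], [0.0, -0.0, -1.0]]
ft_force: [-0.1, 0.3, 1.2]
width: 43.4
```

```bash
python3 - <<'E'
from h import *
o=robot.get_obs();print(o['time_s'],o['tool_pos'],o['width'],o['ft_force'],o['torque'])
E
```

```text
4.35 [600.27404635  13.45577504 216.76419648] 43.364783065982635 [-0.08566865  0.27193142  1.2464217 ] [-0.01112598 -0.08382148 -0.05033669]
```

Gripped (43.4 mm). First trial is counter-clockwise: 24° in small steps.

jog_arm(targets=[[0,0,0,0,0,-3,-1],[0,0,0,0,0,-3,-1],[0,0,0,0,0,-3,-1],[0,0,0,0,0,-3,-1],[0,0,0,0,0,-3,-1],[0,0,0,0,0,-3,-1]])

```text
time_s: 4.95
tool_pos: [600.5, 13.5, 216.8]
eef_rot: [[0.95, 0.311, 0.0], [0.311, -0.95, 0.0], [0.001, -0.0, -1.0]]
ft_force: [0.1, 1.2, -0.4]
width: 43.6
```

```bash
python3 - <<'E'
from h import *
o=robot.get_obs();print(o['time_s'],o['tool_pos'],o['width'],o['ft_force'],o['torque'])
E
```

```text
4.95 [600.46661117  13.54539857 216.78885828] 43.57692254366322 [ 0.06295457  1.19340572 -0.39399604] [ 0.12283728 -0.27077688 -0.43920478]
```

jog_arm(targets=[[0,0,0,0,0,-3,-1],[0,0,0,0,0,-3,-1],[0,0,0,0,0,0,-1]])

```text
time_s: 5.25
tool_pos: [601.0, 12.8, 216.8]
eef_rot: [[0.914, 0.407, 0.001], [0.407, -0.914, -0.0], [0.001, 0.0, -1.0]]
ft_force: [3.8, -2.6, -0.4]
width: 43.8
```

```bash
python3 - <<'E'
from h import *
o=robot.get_obs();print(o['time_s'],o['tool_pos'],o['width'],o['ft_force'],o['torque'])
a=snap('wrist','w1.png');cv2.imwrite('pics/w1.png',cv2.resize(a[130:290,150:370],None,fx=3,fy=3))
E
```

```text
5.25 [600.96225038  12.77570203 216.79052684] 43.760809295650255 [ 3.84242658 -2.58740708 -0.37563968] [-0.48115664 -0.84708928 -0.42177349]
```

View pics/w1.png

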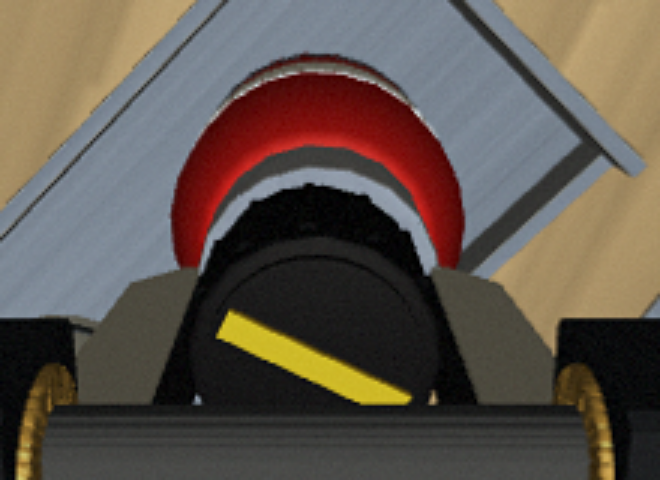

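Torque about z jumped to −0.42 N·m and the bar, from (220,325) to (405,395), lags the fingers. So counter-clockwise is the blocked direction, and I turn clockwise (about 84° from here).

jog_arm(targets=[[0,0,0,0,0,6,-1],[0,0,0,0,0,6,-1],[0,0,0,0,0,6,-1],[0,0,0,0,0,6,-1],[0,0,0,0,0,6,-1],[0,0,0,0,0,6,-1],[0,0,0,0,0,6,-1],[0,0,0,0,0,6,-1]])

```text
time_s: 6.1
tool_pos: [599.8, 14.2, 216.7]
eef_rot: [[0.912, -0.41, -0.001], [-0.41, -0.912, 0.001], [-0.001, -0.0, -1.0]]
ft_force: [-0.9, 0.3, 0.9]
width: 43.5
```

```bash
python3 - <<'E'
from h import *
o=robot.get_obs();print(o['time_s'],o['tool_pos'],o['width'],o['ft_force'],o['torque'])
E
```

```text
6.1 [599.81720706  14.19384227 216.73281389] 43.45856707543114 [-0.88418621  0.29654221  0.87296372] [ 0.16568907  0.00616109 -0.01044227]
```

jog_arm(targets=[[0,0,0,0,0,6,-1],[0,0,0,0,0,6,-1],[0,0,0,0,0,6,-1],[0,0,0,0,0,6,-1],[0,0,0,0,0,5,-1],[0,0,0,0,0,5,-1],[0,0,0,0,0,0,-1]])

```text
time_s: 6.8
tool_pos: [599.9, 14.2, 216.8]
eef_rot: [[0.53, -0.848, -0.001], [-0.848, -0.53, 0.0], [-0.0, 0.0, -1.0]]
ft_force: [-1.5, 0.7, 1.5]
width: 43.6
```

```bash
python3 - <<'E'
from h import *
o=robot.get_obs();print(o['time_s'],o['tool_pos'],o['width'],o['ft_force'],o['torque'],np.round(o['qpos'],2))
E
```

```text
6.8 [599.85089132  14.22834659 216.76809409] 43.60879580620618 [-1.4511155   0.6649377   1.50641473] [0.19779433 0.1136234  0.02243169] [-0.07  0.56 -0.06  1.97  0.06  0.62 -1.19]
```

Free so far (about zero torque after 82°). I keep going to feel for the stop.

jog_arm(targets=[[0,0,0,0,0,3,-1],[0,0,0,0,0,3,-1],[0,0,0,0,0,0,-1]])

```text
time_s: 7.1
tool_pos: [599.2, 14.5, 216.8]
eef_rot: [[0.441, -0.898, -0.002], [-0.898, -0.441, 0.001], [-0.002, 0.002, -1.0]]
ft_force: [-4.5, 2.8, 5.7]
width: 43.8
```

```bash
python3 - <<'E'
from h import *
o=robot.get_obs();print(o['time_s'],o['tool_pos'],o['width'],o['ft_force'],o['torque'],np.round(o['qpos'],2))
a=snap('wrist','w2.png');cv2.imwrite('pics/w2.png',cv2.resize(a[130:290,150:370],None,fx=3,fy=3))
E
```

```text
7.1 [599.15908424  14.53577438 216.75554932] 43.824282802513096 [-4.54549176  2.83179951  5.69146842] [0.59282847 0.81075233 0.04436713] [-0.09  0.56 -0.03  1.97  0.03  0.62 -1.26]
```

View pics/w2.png

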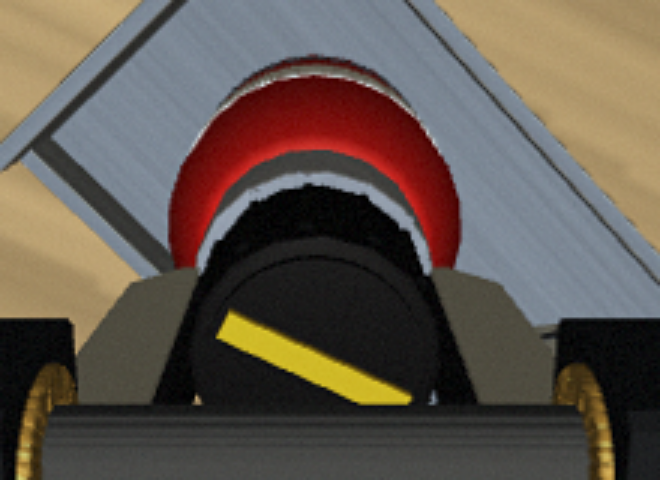

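No slip: the bar still has the same place in the gripper, and 88° back from the other stop means the cap should be at the open end. I lift gently and watch the force.

jog_arm(targets=[[0,0,-0.2,0,0,0,-1],[0,0,-0.2,0,0,0,-1],[0,0,-0.1,0,0,0,-1],[0,0,0,0,0,0,-1]])

```text
time_s: 7.55
tool_pos: [599.5, 13.2, 221.5]
eef_rot: [[0.439, -0.898, -0.002], [-0.898, -0.439, -0.0], [-0.001, 0.002, -1.0]]
ft_force: [-5.6, -0.4, -1.3]
width: 43.7
```

jog_arm(targets=[[0,0,-0.3,0,0,0,-1],[0,0,-0.4,0,0,0,-1],[0,0,-0.5,0,0,0,-1],[0,0,0,0,0,0,-1]])

```text
time_s: 7.95
tool_pos: [601.3, 13.4, 235.0]
eef_rot: [[0.439, -0.898, 0.003], [-0.898, -0.439, 0.0], [0.001, -0.003, -1.0]]
ft_force: [0.3, -0.1, -1.0]
width: 43.8
```

jog_arm(targets=[[0,0,-0.8,0,0,0,-1],[0,0,-1.2,0,0,0,-1],[0,0,-1.6,0,0,0,-1],[0,0,-1.6,0,0,0,-1],[0,0,-1.6,0,0,0,-1],[0,0,-1.2,0,0,0,-1],[0,0,-0.8,0,0,0,-1],[0,0,0,0,0,0,-1],[0,0,0,0,0,0,-1]])

```text
time_s: 8.85
tool_pos: [600.1, 13.4, 321.5]
eef_rot: [[0.439, -0.898, -0.0], [-0.898, -0.439, -0.0], [-0.0, 0.0, -1.0]]
ft_force: [-0.8, -0.6, -1.3]
width: 43.5
```

```bash
python3 - <<'E'
from h import *
o=robot.get_obs();print(o['time_s'],o['tool_pos'],o['width'],o['ft_force'],o['torque'],np.round(o['eef_rot'],3))
b=snap('side','s3.png');t=snap('top','t3.png')
B=cv2.resize(b[100:240,200:360],None,fx=3.2,fy=3.2);T=cv2.resize(t[160:300,210:300],None,fx=3.2,fy=3.2)
cv2.imwrite('pics/s3.png',np.hstack([B,T]))
E
```

```text
8.85 [600.06815608  13.42288479 321.46470479] 43.54657652623414 [-0.77163838 -0.62938325 -1.33424608] [ 0.00444542  0.02396493 -0.03662501] [[ 0.439 -0.898 -0.   ]
 [-0.898 -0.439 -0.   ]
 [-0.     0.    -1.   ]]
```

View pics/s3.png

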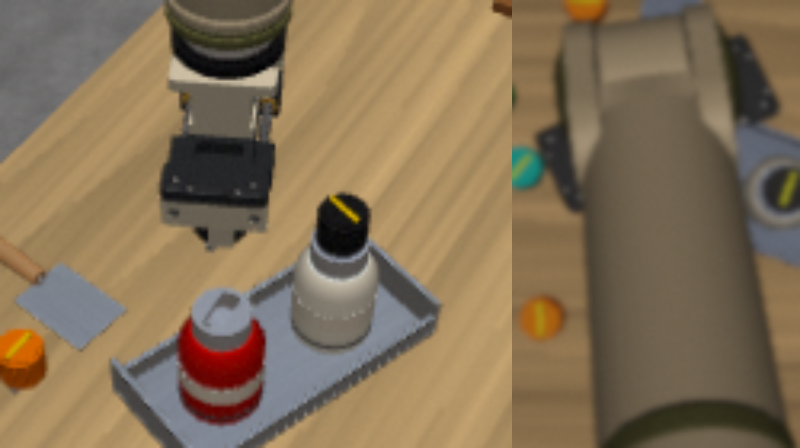

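The side view shows the red neck open with its slot visible at (222,305). The gripper is above it, and the cream cap and spatula are unmoved. One check of the cap in the jaws remains before I hand in.

```bash
python3 - <<'E'
from h import *
a=snap('wrist','w4.png');cv2.imwrite('pics/w4.png',cv2.resize(a,(640,480)))
E
```

```text
(no output)
```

View pics/w4.png

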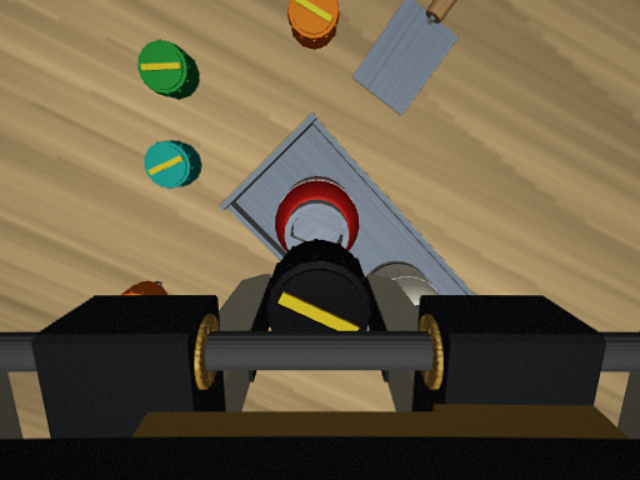

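The cap is upright in the jaws, bar at (318,312), with the open red neck below it at (317,225).

```bash
python3 -c "
from h import *
print(robot.sign_off())"
```

```text
the job is handed in; nothing more can be done
None
```

The red canister's cap is off. The gripper is holding it upright over the neck, raised about 105 mm, so its stem clears the neck by about 89 mm. I handed the job in at about 9 s on the robot's clock.

- **Finding the thread:** counter-clockwise stopped firmly soon after starting (about 0.42 N·m, with the fingers slipping round the cap). Clockwise then turned freely for about 88°, and the cap lifted out with only about 1 N of downward pull.
- **Last checks:** the jaws measured 43.5 mm across, the wrist picture shows the cap upright in them, and the side picture shows the neck open. The cream canister's cap and the spatula looked unmoved. I did not re-check the pot and the glaze jar, but the arm never touched down near them.
- **One disagreement:** I expected a clear torque at the clockwise stop, but only the sideways and vertical forces rose (up to 5.7 N), so I confirmed the cap was open with the gentle lift instead.

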